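# Fit the trim ring on a valet rod and hold the rod up level

### The arm

A 7-joint arm with a two-finger parallel gripper is mounted at the origin on the work surface. World frame = base frame: x ahead of the robot, y to its left, z up, the work surface at z = 0. Lengths are in mm, angles in rad, forces in N, time in s.
With the tool pointing down it reaches from about 400 to 875 mm from the base axis. Payload 4.4 kg.
Tool frame: the origin (TCP) lies at the very end of the fingers, on their centre line; the grasp point (between the pads) lies 19 mm behind it; z points along the fingers, y is the direction in which the jaws open and shut (so a half turn about z gives the same grasp; the last joint's range is limited). The gripper opens to 85 mm and grips with 20 to 120 N. Pads are 22 mm wide; open, the fingers measure 114 mm over their backs; the gripper's body (76 mm by 85 mm) begins 54 mm behind the grasp point. The pads swing forward as they close: fully open they stand 13 mm farther back than shut.
Start: joints at [1.213, 0.628, 0.038, 1.517, -0.027, 0.996, -0.02], TCP at [187.018, -622.529, 203.513] pointing down, gripper open.
Joint ranges: [-3.06, 3.06], [-0.37, 2.12], [-1.25, 1.32], [0.18, 2.47], [-1.1, 4.24], [0.23, 1.98], [-2.94, 2.94]. Speed limits (rad/s): [2.57, 2.57, 3.14, 3.14, 3.14, 3.14, 3.14].

### API

Orientations are given as [roll, pitch, yaw] about the fixed x, y, z axes, in that order (R = Rz(yaw) Ry(pitch) Rx(roll)).
In Python, from cell import ctrl, eyes gives the robot as it stands.
- The arm moves only by the tool move_arm, never from a script. Its argument "increments" is a list of rows, each a list of 6 numbers: the shift along the tool's x, y, z in cm, then the turn, a rotation vector about the tool's x, y, z in degrees. In form: [[x, y, z, wx, wy, wz], ...]. A call has 1 to 20 rows; each row is the pose to reach, as a shift and turn from the pose commanded when the call began, along the tool's axes at that moment; what a row does not reach only later rows make up. A row lasts 1/10 s, in which the tool goes at most 50 mm and 8.59 degrees, less where a joint would pass 70% of its speed; a pose out of reach is approached as far as the arm can. A call with a gripper value outside its range is refused whole. "grip" is the opening, from -1 (shut) to 1 (fully open), set as the call begins (left out, the last holds). The fingers move at their own pace and stop on an object; the grip force is fixed at half the most. Time passes only in rows, so rows that repeat a pose let the fingers close. It gives the time, the measured TCP pose, the force and the opening at its end, in the units of the state.
- ctrl.read_state(): the state, without advancing time (a new reading comes with each control period).
- eyes.get_image(name): name is "scene" or "top"; returns the picture (400x640x3 uint8, red, green, blue); there is no depth.
- eyes.calibration(name): a dict with "fx", "fy", "cx", "cy" (pixels), "pose" (4x4, takes a point from camera to world coordinates). Camera axes: x right, y up, looking along -z (the intrinsics and any distortion apply to the point x, -y, -z); pixel columns grow to the right and rows downward; lengths in mm; the calibration is good to about 2 mm. A picture is of the moment at which its call begins. calibration takes no time and is no camera call.
- ctrl.finish_job(): hands the job in, once; it reports no verdict.
The state is a dict: "clock": time; "qpos": joint angles; "qd": joint speeds; "tau": joint torques, N m; "eef_pos": TCP position; "tool_rot": TCP orientation; "force": force on the tool from outside, world axes, zero at the start; "torque": the same for the moment, N m; "width": finger opening in mm.
Only numpy, scipy, OpenCV 4.12 (cv2) and the standard library are available. Lean on these libraries where they do the work, as an engineer would, in place of code of your own. Each camera call takes 0.05 s, during which the arm holds its last target. There are 200 camera calls.

### The job

Slip the steel trim ring over the free end of the wardrobe valet rod while the rod is still in its raked stand, and let go of the ring so that it is left on the rod. Then draw the rod out of the stand with the ring still on it, turn it level and keep holding it, the whole rod at least 15 cm above the table, still and touching nothing but the ring and the gripper: the program finishes while holding it. Leave the ratchet and the pry bar where they lie.

Things in the scene. Friction and masses are not known exactly. Their poses are not given: they have to be found in the camera images.
- rod: Loose steel valet rod, 0.14-0.28 kg: round bar, diameter 15, length 255, with a flange (diameter 46, 6 thick) 60 to 66 mm from its lower end. Origin: centre of lower end; z runs along the bar to the free end. Centre of mass 116 mm up. At the start the spigot below the flange sits loosely in the stand's tube, the flange on its mouth, the bar leaning about 38 deg from vertical, away from the robot.
- rod_tip (a point): Centre of the rod's free end, 255 mm along its z axis from its origin, about 0.23 m above the table at the start. The spigot comes out by a 60 mm pull along the bar's axis; nothing locks it.
- stand: Dark steel raked stand, fixed: base plate 150 x 110 x 10 mm and a short square tube (18 mm inside, 26 outside) between two cheeks, about 90 mm high. Origin: on the table below the centre of the tube's lower end. Its x axis is the level direction in which tube and rod lean, within 0.35 rad of straight ahead. The plate reaches 55 mm behind and 95 mm ahead of the origin.
- stand_mouth (a point): Centre of the tube's mouth, 79 mm above the table, where the rod's flange rests.
- ring_center (a point): Centre (middle of the hole, half-way up) of the loose steel trim ring: outside diameter 58, hole 38, 12 mm thick, 45 g. It lies flat on the table to the robot's right of the stand. It passes over the bar loosely but not over the flange; let go on the leaning bar, it slides down to the flange.
- ratchet: Bystander: loose ratchet with a red handle, about 235 mm long and 40 mm high, lying along its x axis. Origin on the table under its middle. Leave it.
- prybar: Bystander: loose flat stainless steel pry bar, about 250 mm long and 30 mm high, lying along its x axis. Origin on the table under its middle. Leave it.
- camlocks: Bystander: shut clear box of cam locks, fixed, 114 (x) x 174 (y) x 45 mm. Origin: centre of its underside.
- cabinet: Bystander: small white cabinet with a swing door, fixed, 240 (x) x 300 (y) x 340 mm high, its door facing the middle of the table, far to the robot's left. Origin: centre of its underside.
Things that resemble listed ones, but are neither listed nor needed, are in the scene too. Of the things that look like the part that bears ring_center, the smaller one is meant. Of the things that look like the stand, take the one that is farthest to the robot's right at the start.

How it is judged (in metres and radians):
On the way, in this order (a step that is already met when the one before it is completed fails the run):
1. The ring is on the bar, above the flange, let go, with the rod still in the stand (x of ring_center in the frame of rod between -0.02 and 0.02 m and y of ring_center in the frame of rod between -0.02 and 0.02 m and z of ring_center in the frame of rod between 0.06 and 0.245 m and contact force between ring and the fingers below 0.1 N and distance between rod and stand_mouth below 0.075 m and height (world z) of rod below 0.06 m), for 0.2 s.
2. The rod is drawn out of the stand, ring still on it (x of ring_center in the frame of rod between -0.02 and 0.02 m and y of ring_center in the frame of rod between -0.02 and 0.02 m and z of ring_center in the frame of rod between 0.06 and 0.245 m and height (world z) of rod above 0.12 m and contact force between rod and stand below 0.1 N), for 0.1 s.
At the end, for the whole second after the job is handed in: The gripper holds the rod still (under 30 mm/s), level within 12 degrees, both its ends more than 15 cm above the table, touching neither stand nor cabinet, and the ring is on the bar between the flange and the free end (x of ring_center in the frame of rod between -0.02 and 0.02 m and y of ring_center in the frame of rod between -0.02 and 0.02 m and z of ring_center in the frame of rod between 0.06 and 0.245 m and angle between rod's own z axis and vertical between 1.36 and 1.78 rad and height (world z) of each of rod, rod_tip above 0.15 m and contact force between rod and the fingers above 1 N and contact force between each of rod, ring and stand below 0.1 N and contact force between each of rod, ring and cabinet below 0.1 N and linear speed of rod below 0.03 m/s); the arm keeps its last pose, push and grip.
It fails at once if The ratchet is moved by more than 3 cm (distance of ratchet from where it was at the start of the episode above 0.03 m).
It fails at once if The pry bar is moved by more than 3 cm (distance of prybar from where it was at the start of the episode above 0.03 m).
It also fails if it takes over 58 s, if anything falls off the work surface, if the arm or the gripper's body presses on something with over 40 N, if the wrist force passes 120 N, or if a joint passes its speed limit or range.

## Working session

There is one attempt and no reset: what is moved stays moved. The work goes in short steps, Python scripts to look and compute and a tool call to move; the robot and the scene stay as the last step left them, time stands still between calls to the robot, and variables do not carry over. Pictures are saved under pics/ and viewed, about 8 in all and at most 12, crops included, and the job is handed in when it is done.

Besides the shell and the picture viewer there is one more tool, called after ">>>" as name(argument=value, ...), one argument or row to a line, values as JSON. move_arm: Moves the arm, as the interface text tells. Its arguments: {"type":"object","properties":{"increments":{"type":"array","items":{"type":"array","items":{"type":"number"}}},"grip":{"type":"number"}},"required":["increments"]}

```bash
ls; mkdir -p pics; python3 - <<'E'
from cell import ctrl, eyes
import cv2, numpy as np
for n in ("scene","top"):
    im=eyes.get_image(n); cv2.imwrite(f"pics/{n}0.png",im[:,:,::-1])
    c=eyes.calibration(n); print(n,{k:(np.round(v,4).tolist()) for k,v in c.items()})
print(ctrl.read_state())
E
```

```text
pics
scene {'fx': 377.8066, 'fy': 377.8066, 'cx': 323.4887, 'cy': 201.8472, 'pose': [[-0.4677, -0.6955, 0.5455, 1282.5105], [0.8838, -0.3598, 0.2991, 494.987], [-0.0118, 0.622, 0.7829, 1258.8218], [0.0, 0.0, 0.0, 1.0]]}
top {'fx': 374.0525, 'fy': 374.0525, 'cx': 320.1282, 'cy': 200.5039, 'pose': [[0.0232, 0.9826, -0.1841, 316.482], [-0.9996, 0.0203, -0.0176, 58.0642], [-0.0136, 0.1844, 0.9828, 1212.5658], [0.0, 0.0, 0.0, 1.0]]}
{'clock': 0.1, 'qpos': array([ 1.21323348,  0.62922044,  0.038434  ,  1.51825836, -0.02698039,
        0.99631424, -0.02001526]), 'qd': array([ 0.0006068 , -0.00178141,  0.00233477, -0.00313761,  0.00121785,
        0.00031157, -0.00101694]), 'tau': array([ 3.87301377e-03, -5.64533687e+01,  1.23159718e+00, -1.93972260e+01,
        1.15711440e-02,  5.42954192e-03, -4.08138487e-05]), 'eef_pos': array([ 186.82262301, -621.94321296,  202.70549492]), 'tool_rot': array([-3.13991009e+00,  2.51944286e-05,  2.91767204e-01]), 'force': array([ 0.14134914,  0.61178205, -0.29342471]), 'torque': array([-0.00786107, -0.01271363,  0.02552675]), 'width': 85.19557690987122}
```

View pics/scene0.png

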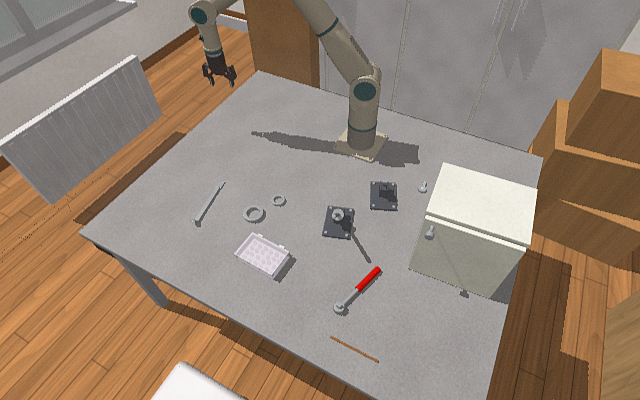

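View pics/top0.png

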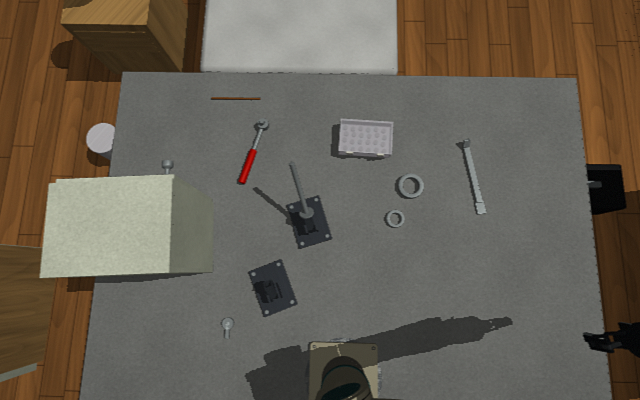

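The scene view shows the small ring at (279,200), and the rod's stand with its flange at (337,214). In the top view the ring is at (395,218), and the rod runs from about (307,213) to its tip at (293,164). The empty look-alike stand is to the left. I'll measure these from enlarged crops.

```bash
python3 - <<'E'
import cv2, numpy as np
s=cv2.imread("pics/scene0.png"); t=cv2.imread("pics/top0.png")
def crop(im,x,y,w,h,k): return cv2.resize(im[y:y+h,x:x+w],None,fx=k,fy=k,interpolation=cv2.INTER_CUBIC)
a=crop(s,315,185,65,100,6); b=crop(t,275,155,65,100,6)
cv2.imwrite("pics/c1.png",np.hstack([a,b]))
E
```

```text
(no output)
```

View pics/c1.png

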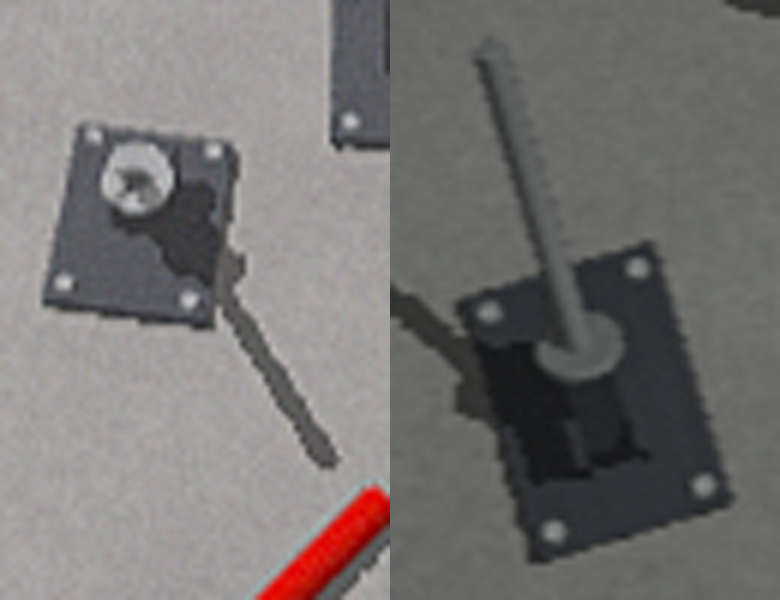

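```bash
cat > h.py <<'E'
import numpy as np, cv2
from cell import ctrl, eyes
def ray(n,u,v):
    c=eyes.calibration(n); P=np.array(c["pose"])
    d=P[:3,:3]@np.array([(u-c["cx"])/c["fx"],-(v-c["cy"])/c["fy"],-1.]); return P[:3,3],d
def onz(n,u,v,z):
    o,d=ray(n,u,v); return o+d*(z-o[2])/d[2]
def tri(a,b):
    (o1,d1),(o2,d2)=ray("scene",*a),ray("top",*b)
    s=np.linalg.lstsq(np.c_[d1,-d2],o2-o1,rcond=None)[0]
    p,q=o1+s[0]*d1,o2+s[1]*d2; return (p+q)/2,np.linalg.norm(p-q)
def proj(n,p):
    c=eyes.calibration(n); P=np.array(c["pose"]); q=P[:3,:3].T@(np.asarray(p)-P[:3,3])
    return np.array([c["fx"]*q[0]/-q[2]+c["cx"],c["fy"]*q[1]/q[2]+c["cy"]])
E
cat > m.py <<'E'
from h import *
np.set_printoptions(precision=1,suppress=True)
S=lambda x,y:(315+x/6-.4,185+y/6-.4); T=lambda x,y:(275+(x-390)/6-.4,155+y/6-.4)
A=np.array([onz("top",*T(*p),10) for p in [(489,312),(637,268),(704,486),(553,532)]])
B=np.array([onz("scene",*S(*p),10) for p in [(64,283),(190,300),(214,150),(93,134)]])
for n,D in(("top",A),("scene",B)):
    c=D.mean(0); print(n,"dots centre",c); print(D)
A=A.copy()
fl=tri(S(138,178),T(580,346)); print("flange",fl, onz("top",*T(580,346),83.7),onz("scene",*S(138,178),83.7))
print("tip",onz("top",*T(493,55),232.7), tri(S(133,183),T(493,55)))
# ring
for n,(x,y) in(("scene",(279,200)),("top",(395,218))):
    im=cv2.imread(f"pics/{n}0.png"); r=14
    g=cv2.cvtColor(im,cv2.COLOR_BGR2GRAY)[y-r:y+r+1,x-r:x+r+1]
    g=cv2.resize(g,None,fx=8,fy=8,interpolation=cv2.INTER_CUBIC); cv2.imwrite(f"pics/r_{n}.png",g)
a,b=[cv2.imread(f"pics/r_{n}.png") for n in("scene","top")]
cv2.imwrite("pics/rings.png",np.hstack([a,b]))
E
python3 m.py
```

```text
top dots centre [473.4 114.6  10. ]
[[519.5 173.9  10. ]
 [545.5  94.   10. ]
 [427.4  55.1  10. ]
 [401.1 135.2  10. ]]
scene dots centre [470.4 115.3  10. ]
[[543.3  95.2  10. ]
 [517.  175.   10. ]
 [397.6 135.8  10. ]
 [423.7  55.1  10. ]]
flange (array([490.7, 121. ,  79.7]), np.float64(2.1812040887320716)) [490.5 119.8  83.7] [492.9 123.3  83.7]
tip [600.  155.1 232.7] (array([598. , 161.9, 229.5]), np.float64(14.210376918693642))
```

View pics/rings.png

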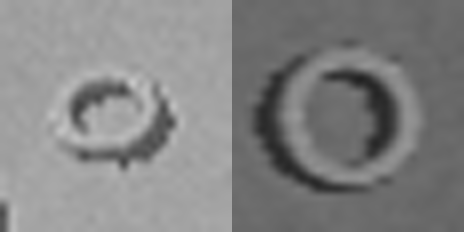

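```bash
python3 - <<'E'
from h import *
from scipy.spatial.transform import Rotation as Ro
np.set_printoptions(precision=1,suppress=True)
T=onz("top",395,217.8,12); S=onz("scene",279-14+(106/8)-.5,200-14+(112/8)-.5,12)
print("ring top",T,"scene",S)
for c in (T,S):print(proj("top",c+[29,0,0]),proj("top",c-[29,0,0]),proj("scene",c+[0,29,0]),proj("scene",c-[0,29,0]))
s=ctrl.read_state();R=Ro.from_euler("xyz",s["tool_rot"]).as_matrix()
p=(T+S)/2;p[2]=120
print(R); print("move cm",R.T@(p-s["eef_pos"])/10)
E
```

```text
ring top [ 489.5 -163.5   12. ] scene [ 491.7 -159.7   12. ]
[394.9 208.9] [395.1 226.7] [283.1 201.3] [271.5 196.4]
[393.7 208.2] [393.9 226. ] [283.6 202. ] [272.  197.1]
[[ 1.   0.3 -0. ]
 [ 0.3 -1.   0. ]
 [-0.  -0.  -1. ]]
move cm [ 42.3 -35.3   8.3]
```

>>> move_arm(
  grip=1,
  increments=[
    [3, -2.5, 0.6, 0, 0, 0],
    [6, -5, 1.2, 0, 0, 0],
    [9, -7.5, 1.8, 0, 0, 0],
    [12, -10, 2.4, 0, 0, 0],
    [15, -12.5, 3, 0, 0, 0],
    [18, -15, 3.6, 0, 0, 0],
    [21, -17.5, 4.2, 0, 0, 0],
    [24, -20, 4.8, 0, 0, 0],
    [27, -22.5, 5.4, 0, 0, 0],
    [30, -25, 6, 0, 0, 0],
    [33, -27.5, 6.6, 0, 0, 0],
    [36, -30, 7.2, 0, 0, 0],
    [39, -32.5, 7.8, 0, 0, 0],
    [41, -34.2, 8.1, 0, 0, 0],
    [42.3, -35.3, 8.3, 0, 0, 0],
    [42.3, -35.3, 8.3, 0, 0, 0],
    [42.3, -35.3, 8.3, 0, 0, 0],
  ],
)

```text
clock: 1.8
eef_pos: [490.0, -163.3, 120.3]
tool_rot: [3.141, 0.001, 0.292]
force: [-1.0, -0.6, 0.2]
width: 85.4
```

>>> move_arm(
  increments=[
    [0, 0, 2, 0, 0, 0],
    [0, 0, 4, 0, 0, 0],
    [0, 0, 6, 0, 0, 0],
    [0, 0, 8, 0, 0, 0],
    [0, 0, 9.5, 0, 0, 0],
    [0, 0, 10.8, 0, 0, 0],
    [0, 0, 11.7, 0, 0, 0],
    [0, 0, 12.2, 0, 0, 0],
    [0, 0, 12.2, 0, 0, 0],
    [0, 0, 12.2, 0, 0, 0],
  ],
)

```text
clock: 2.8
eef_pos: [490.9, -163.0, -1.1]
tool_rot: [3.141, -0.001, 0.292]
force: [0.3, 0.2, 1.3]
width: 85.3
```

>>> move_arm(
  grip=-1,
  increments=[
    [0, 0, 0, 0, 0, 0],
    [0, 0, 0, 0, 0, 0],
    [0, 0, 0, 0, 0, 0],
    [0, 0, 0, 0, 0, 0],
    [0, 0, 0, 0, 0, 0],
    [0, 0, 0, 0, 0, 0],
    [0, 0, 0, 0, 0, 0],
    [0, 0, 0, 0, 0, 0],
  ],
)

```text
clock: 3.6
eef_pos: [490.6, -162.8, -1.5]
tool_rot: [-3.142, -0.0, 0.292]
force: [-0.5, -0.6, 0.3]
width: -0.1
```

The jaws shut on nothing, so I need to look.

```bash
python3 - <<'E'
from h import *
s=cv2.resize(eyes.get_image("scene")[165:245,225:325,::-1],None,fx=5,fy=5,interpolation=cv2.INTER_CUBIC)
t=cv2.resize(eyes.get_image("top")[150:250,340:440,::-1],None,fx=4,fy=4,interpolation=cv2.INTER_CUBIC)
cv2.imwrite("pics/g1.png",np.hstack([s[:400,:400],t]) if 0 else np.hstack([cv2.resize(s,(400,320)),t[:320]]))
E
```

```text
(no output)
```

View pics/g1.png

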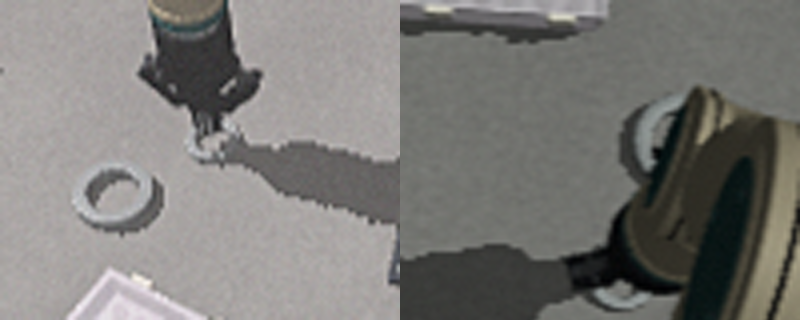

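The scene view shows the ring still at about px (278,201). The shut fingertips seem to stand in its hole, so the jaws closed above it. I'll raise, part-open the jaws (the tips then sit lower) and measure again.

>>> move_arm(
  increments=[
    [0, 0, -2, 0, 0, 0],
    [0, 0, -4, 0, 0, 0],
    [0, 0, -6, 0, 0, 0],
    [0, 0, -8, 0, 0, 0],
    [0, 0, -10, 0, 0, 0],
    [0, 0, -10, 0, 0, 0],
  ],
)

```text
clock: 4.3
eef_pos: [492.4, -163.4, 100.8]
tool_rot: [3.139, -0.004, 0.292]
force: [0.1, -0.1, -0.5]
width: 0.4
```

>>> move_arm(
  grip=0.65,
  increments=[
    [0, 0, 0, 0, 0, 0],
    [0, 0, 0, 0, 0, 0],
    [0, 0, 0, 0, 0, 0],
    [0, 0, 0, 0, 0, 0],
    [0, 0, 0, 0, 0, 0],
    [0, 0, 0, 0, 0, 0],
  ],
)

```text
clock: 4.9
eef_pos: [490.5, -162.7, 98.3]
tool_rot: [-3.141, 0.0, 0.292]
force: [-0.5, -0.4, -0.4]
width: 70.6
```

```bash
python3 - <<'E'
from h import *
s=eyes.get_image("scene")[:,:,::-1].copy(); cv2.imwrite("pics/s2.png",s)
t=eyes.get_image("top")[:,:,::-1]; cv2.imwrite("pics/t2.png",t)
print(ctrl.read_state()["eef_pos"],proj("scene",ctrl.read_state()["eef_pos"]),proj("scene",[490.5,-163,0]))
a=cv2.resize(s[170:230,245:305],None,fx=6.5,fy=6.5,interpolation=cv2.INTER_CUBIC)
b=cv2.resize(t[190:250,365:425],None,fx=6.5,fy=6.5,interpolation=cv2.INTER_CUBIC)
cv2.imwrite("pics/g2.png",np.hstack([a,b]))
E
```

```text
[ 490.5647662 -162.768503    98.4145402] [275.00553389 185.71774673] [277.55264985 200.78414262]
```

View pics/g2.png

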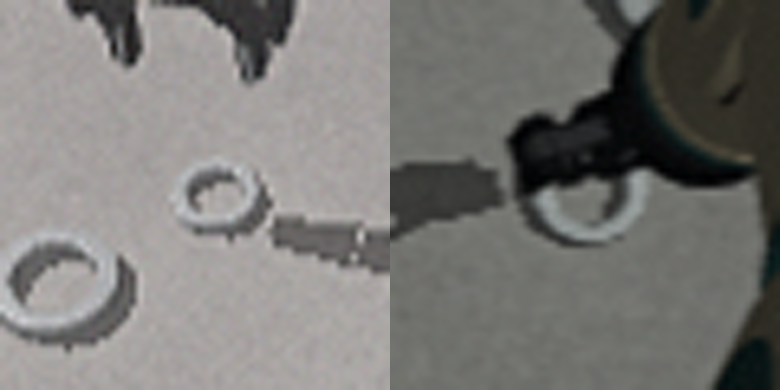

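The ring hasn't moved (scene px (278,199)). The open fingertips appear noticeably higher than the TCP projection, so I'll descend with force checks.

>>> move_arm(
  increments=[
    [0, 0, 2.5, 0, 0, 0],
    [0, 0, 5, 0, 0, 0],
    [0, 0, 7.5, 0, 0, 0],
    [0, 0, 9.2, 0, 0, 0],
    [0, 0, 10, 0, 0, 0],
    [0, 0, 10.2, 0, 0, 0],
    [0, 0, 10.2, 0, 0, 0],
  ],
)

```text
clock: 5.7
eef_pos: [490.9, -162.9, -3.2]
tool_rot: [3.141, -0.0, 0.292]
force: [0.7, -0.3, -0.2]
width: 70.4
```

>>> move_arm(
  increments=[
    [0, 0, 0.2, 0, 0, 0],
    [0, 0, 0.3, 0, 0, 0],
    [0, 0, 0.3, 0, 0, 0],
  ],
)

```text
clock: 6.0
eef_pos: [490.9, -162.8, -6.1]
tool_rot: [3.141, -0.001, 0.292]
force: [0.9, -0.1, 0.2]
width: 70.6
```

>>> move_arm(
  increments=[
    [0, 0, 0.2, 0, 0, 0],
    [0, 0, 0.3, 0, 0, 0],
    [0, 0, 0.3, 0, 0, 0],
  ],
)

```text
clock: 6.3
eef_pos: [490.5, -162.7, -9.6]
tool_rot: [-3.141, 0.0, 0.292]
force: [1.2, -0.4, -0.5]
width: 70.7
```

>>> move_arm(
  increments=[
    [0, 0, 0.2, 0, 0, 0],
    [0, 0, 0.2, 0, 0, 0],
    [0, 0, 0.2, 0, 0, 0],
  ],
)

```text
clock: 6.6
eef_pos: [490.5, -162.8, -11.6]
tool_rot: [-3.142, 0.0, 0.292]
force: [0.2, 0.1, -0.2]
width: 70.9
```

>>> move_arm(
  increments=[
    [0, 0, 0.2, 0, 0, 0],
    [0, 0, 0.2, 0, 0, 0],
    [0, 0, 0.2, 0, 0, 0],
  ],
)

```text
clock: 6.9
eef_pos: [490.5, -162.7, -13.6]
tool_rot: [-3.141, 0.0, 0.292]
force: [0.2, 0.2, -0.1]
width: 70.2
```

>>> move_arm(
  increments=[
    [0, 0, 0.2, 0, 0, 0],
    [0, 0, 0.3, 0, 0, 0],
    [0, 0, 0.3, 0, 0, 0],
  ],
)

```text
clock: 7.2
eef_pos: [490.4, -162.7, -16.7]
tool_rot: [-3.141, 0.0, 0.292]
force: [-0.5, 0.3, -0.4]
width: 70.5
```

>>> move_arm(
  increments=[
    [0, 0, 0.2, 0, 0, 0],
    [0, 0, 0.2, 0, 0, 0],
    [0, 0, 0.2, 0, 0, 0],
  ],
)

```text
clock: 7.5
eef_pos: [490.6, -162.8, -18.5]
tool_rot: [-3.142, 0.0, 0.292]
force: [-0.3, -0.0, 0.3]
width: 70.5
```

```bash
python3 - <<'E'
from h import *
s=eyes.get_image("scene")[:,:,::-1]
cv2.imwrite("pics/g3.png",cv2.resize(s[160:225,240:320],None,fx=8,fy=8,interpolation=cv2.INTER_CUBIC))
print(ctrl.read_state()["eef_pos"],ctrl.read_state()["force"])
E
```

```text
[ 490.60494186 -162.78407009  -18.49402183] [ 0.32138874 -0.56597926 -0.34220798]
```

View pics/g3.png

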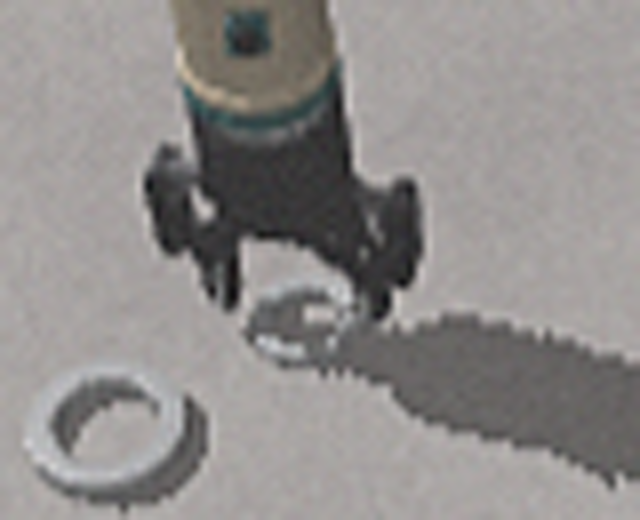

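The tips show at about px (268,198) and (286,199), which puts them roughly 10 mm above the table. The real tips therefore sit about 20 mm behind the reported TCP, so I'll keep probing.

>>> move_arm(
  increments=[
    [0, 0, 0.2, 0, 0, 0],
    [0, 0, 0.4, 0, 0, 0],
    [0, 0, 0.4, 0, 0, 0],
  ],
)

```text
clock: 7.85
eef_pos: [490.4, -162.7, -22.8]
tool_rot: [-3.141, 0.0, 0.292]
force: [-0.0, 0.3, 0.2]
width: 70.4
```

>>> move_arm(
  increments=[
    [0, 0, 0.2, 0, 0, 0],
    [0, 0, 0.2, 0, 0, 0],
    [0, 0, 0.2, 0, 0, 0],
  ],
)

```text
clock: 8.15
eef_pos: [490.6, -162.8, -24.5]
tool_rot: [-3.142, 0.0, 0.292]
force: [1.2, 0.3, 0.5]
width: 70.4
```

>>> move_arm(
  increments=[
    [0, 0, 0.2, 0, 0, 0],
    [0, 0, 0.2, 0, 0, 0],
    [0, 0, 0.2, 0, 0, 0],
  ],
)

```text
clock: 8.45
eef_pos: [490.6, -162.7, -26.5]
tool_rot: [-3.141, 0.0, 0.292]
force: [-0.5, -0.8, 0.4]
width: 70.8
```

>>> move_arm(
  increments=[
    [0, 0, 0.1, 0, 0, 0],
    [0, 0, 0.2, 0, 0, 0],
    [0, 0, 0.2, 0, 0, 0],
  ],
)

```text
clock: 8.75
eef_pos: [490.5, -162.7, -28.6]
tool_rot: [-3.141, 0.0, 0.292]
force: [-0.4, -1.0, 0.1]
width: 70.2
```

>>> move_arm(
  increments=[
    [0, 0, 0.1, 0, 0, 0],
    [0, 0, 0.2, 0, 0, 0],
    [0, 0, 0.2, 0, 0, 0],
  ],
)

```text
clock: 9.05
eef_pos: [490.5, -162.7, -30.6]
tool_rot: [-3.141, 0.0, 0.292]
force: [-0.3, -0.6, -0.0]
width: 70.6
```

>>> move_arm(
  increments=[
    [0, 0, 0.1, 0, 0, 0],
    [0, 0, 0.2, 0, 0, 0],
    [0, 0, 0.2, 0, 0, 0],
  ],
)

```text
clock: 9.35
eef_pos: [490.5, -162.8, -32.6]
tool_rot: [-3.141, 0.0, 0.292]
force: [0.2, -0.9, 0.2]
width: 70.4
```

>>> move_arm(
  increments=[
    [0, 0, 0.1, 0, 0, 0],
    [0, 0, 0.2, 0, 0, 0],
    [0, 0, 0.2, 0, 0, 0],
  ],
)

```text
clock: 9.65
eef_pos: [490.5, -162.7, -34.6]
tool_rot: [-3.141, 0.0, 0.292]
force: [-0.2, -1.0, 0.1]
width: 70.5
```

>>> move_arm(
  grip=-1,
  increments=[
    [0, 0, 0, 0, 0, 0],
    [0, 0, 0, 0, 0, 0],
    [0, 0, 0, 0, 0, 0],
  ],
)

```text
clock: 9.95
eef_pos: [492.1, -163.5, -31.7]
tool_rot: [3.14, -0.003, 0.291]
force: [-3.2, 0.2, 26.9]
width: 55.1
```

>>> move_arm(
  increments=[
    [0, 0, -0.3, 0, 0, 0],
    [0, 0, -0.5, 0, 0, 0],
    [0, 0, -0.7, 0, 0, 0],
    [0, 0, -1, 0, 0, 0],
  ],
)

```text
clock: 10.35
eef_pos: [490.2, -162.6, -24.7]
tool_rot: [-3.141, 0.001, 0.292]
force: [-0.1, -0.2, -0.3]
width: 54.7
```

>>> move_arm(
  increments=[
    [0, 0, -2, 0, 0, 0],
    [0, 0, -4, 0, 0, 0],
    [0, 0, -7, 0, 0, 0],
    [0, 0, -10, 0, 0, 0],
    [0, 0, -13, 0, 0, 0],
    [0, 0, -16, 0, 0, 0],
    [0, 0, -18, 0, 0, 0],
    [0, 0, -18, 0, 0, 0],
  ],
)

```text
clock: 11.15
eef_pos: [492.4, -163.3, 158.1]
tool_rot: [3.139, -0.005, 0.292]
force: [-0.2, -0.3, -1.7]
width: 55.1
```

```bash
python3 - <<'E'
from h import *
s=eyes.get_image("scene")[:,:,::-1];t=eyes.get_image("top")[:,:,::-1]
st=ctrl.read_state();e=st["eef_pos"]
print(e,st["width"],st["qpos"],"tcp",proj("scene",e),proj("top",e),"z+20",proj("scene",e+[0,0,20]),proj("scene",e+[0,0,40]))
cv2.imwrite("pics/s4.png",s);cv2.imwrite("pics/t4.png",t)
c=np.round(proj("scene",e)).astype(int);d=np.round(proj("top",e)).astype(int);print(c,d)
f=lambda im,c:cv2.resize(im[c[1]-30:c[1]+30,c[0]-30:c[0]+30],None,fx=6.5,fy=6.5,interpolation=cv2.INTER_CUBIC)
cv2.imwrite("pics/g4.png",np.hstack([f(s,c),f(t,d)]))
E
```

```text
[ 490.33293648 -162.63673082  155.34898787] 55.04266555187417 [ 0.22316231  0.50531554  0.0620312   1.94004341 -0.04681416  0.69772517
 -0.96558696] tcp [273.44809594 176.24531271] [403.90812509 210.52479045] z+20 [272.85747765 172.79202866] [272.25420318 169.26474521]
[273 176] [404 211]
```

View pics/g4.png

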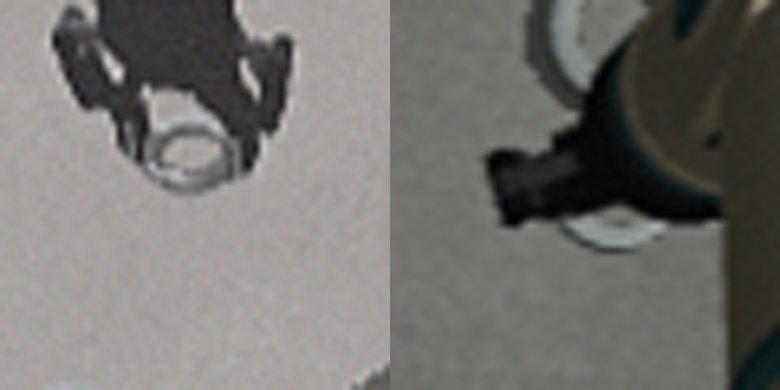

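The ring is held between the pads at px (272,170), about 37 mm behind the reported TCP. Next I'll raise it, carry it to a point about 5 cm beyond the rod tip, and tilt 32°.

>>> move_arm(
  increments=[
    [0, 0, -3, 0, 0, 0],
    [0, 0, -6, 0, 0, 0],
    [0, 0, -9, 0, 0, 0],
    [0, 0, -11, 0, 0, 0],
    [1.5, -2, -12, 0, -2, 0],
    [3, -4, -12, 0, -5, 0],
    [5, -6.5, -12, 0, -8, 0],
    [7, -9, -12, 0, -11, 0],
    [9, -12, -12, 0, -14, 0],
    [11, -14.5, -12, 0, -17, 0],
    [13, -17, -12, 0, -20, 0],
    [15, -20, -12, 0, -23, 0],
    [17, -22.5, -12, 0, -26, 0],
    [19, -25, -12, 0, -29, 0],
    [20, -26.5, -12, 0, -31, 0],
    [20.8, -27.5, -11, 0, -32, 0],
    [20.8, -27.5, -9.5, 0, -32, 0],
    [20.8, -27.5, -8.4, 0, -32, 0],
    [20.8, -27.5, -8.4, 0, -32, 0],
    [20.8, -27.5, -8.4, 0, -32, 0],
  ],
)

```text
clock: 13.25
eef_pos: [610.4, 159.9, 239.3]
tool_rot: [3.141, 0.56, 0.291]
force: [-0.6, 0.3, -0.2]
width: 54.8
```

```bash
python3 - <<'E'
from h import *
from scipy.spatial.transform import Rotation as Ro
s=eyes.get_image("scene")[:,:,::-1];t=eyes.get_image("top")[:,:,::-1]
st=ctrl.read_state();e=st["eef_pos"];R=Ro.from_euler("xyz",st["tool_rot"]).as_matrix()
C=e-38*R[:,2];C2=e-11*R[:,2]+[0,0,27]
print(e,st["width"],st["qpos"],R[:,2],"ring",C,proj("scene",C),proj("top",C),"alt",C2,proj("scene",C2),proj("top",C2))
cv2.imwrite("pics/s5.png",s);cv2.imwrite("pics/t5.png",t)
c=np.round(proj("scene",C)).astype(int);d=np.round(proj("top",C)).astype(int);print(c,d)
f=lambda im,c:cv2.resize(im[c[1]-30:c[1]+40,c[0]-30:c[0]+30],None,fx=6.5,fy=6.5,interpolation=cv2.INTER_CUBIC)
cv2.imwrite("pics/g5.png",np.hstack([f(s,c),f(t,d)]))
E
```

```text
[610.9787844  160.07657948 240.3779697 ] 54.7117205864389 [-0.31505528  0.96727033  0.04812549  0.85073925 -0.0332759   1.88155033
 -1.5572119 ] [-0.50658262 -0.15194177 -0.84869768] ring [630.22892401 165.85036665 272.62848143] [331.43341823 214.59132736] [286.76414919 148.33055763] alt [616.55119324 161.74793893 276.71364415] [332.23331261 210.38517379] [287.96643086 152.86808533]
[331 215] [287 148]
```

View pics/g5.png

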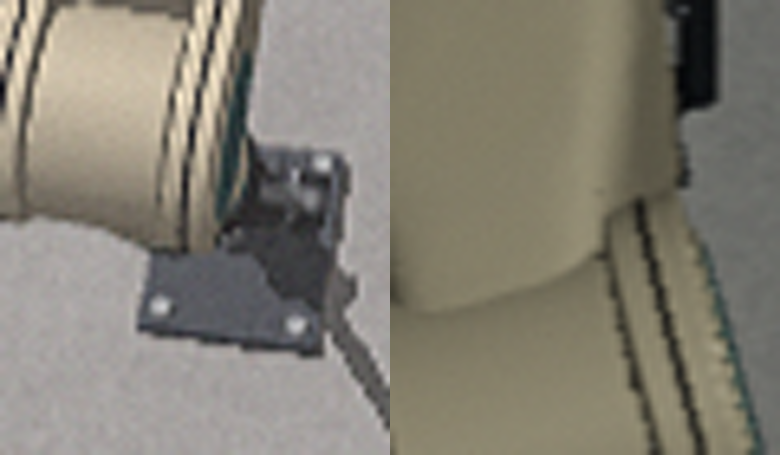

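Both cameras' views of the ring are blocked by the wrist in this pose. To find out whether the ~27 mm offset lies along the tool axis or world z, I'll raise and tilt the tool forward, where the scene camera can see the ring.

>>> move_arm(
  increments=[
    [-1.4, 0, -2.3, 0, 0, 0],
    [-2.8, 0, -4.5, 0, 7, 0],
    [-4.2, 0, -6.8, 0, 14, 0],
    [-4.2, 0, -6.8, 0, 21, 0],
    [-4.2, 0, -6.8, 0, 28, 0],
    [-4.2, 0, -6.8, 0, 35, 0],
    [-4.2, 0, -6.8, 0, 42, 0],
    [-4.2, 0, -6.8, 0, 48, 0],
    [-4.2, 0, -6.8, 0, 53, 0],
    [-4.2, 0, -6.8, 0, 57, 0],
    [-4.2, 0, -6.8, 0, 57, 0],
    [-4.2, 0, -6.8, 0, 57, 0],
  ],
)

```text
clock: 14.55
eef_pos: [611.5, 160.5, 320.9]
tool_rot: [-3.142, -0.437, 0.291]
force: [0.4, 0.1, -0.5]
width: 54.9
```

```bash
python3 - <<'E'
from h import *
from scipy.spatial.transform import Rotation as Ro
np.set_printoptions(precision=2,suppress=True)
s=eyes.get_image("scene")[:,:,::-1];t=eyes.get_image("top")[:,:,::-1]
st=ctrl.read_state();e=st["eef_pos"];R=Ro.from_euler("xyz",st["tool_rot"]).as_matrix()
C=e-38*R[:,2];C2=e-11*R[:,2]+[0,0,27]
print(e,st["qpos"],st["tool_rot"],"H1",C,proj("scene",C),proj("top",C),"H2",C2,proj("scene",C2),proj("top",C2))
cv2.imwrite("pics/s6.png",s);cv2.imwrite("pics/t6.png",t)
c=np.round(proj("scene",C)).astype(int);d=np.round(proj("top",C)).astype(int);print(c,d)
f=lambda im,c:cv2.resize(im[c[1]-30:c[1]+30,c[0]-30:c[0]+30],None,fx=6.5,fy=6.5,interpolation=cv2.INTER_CUBIC)
cv2.imwrite("pics/g6.png",np.hstack([f(s,c),f(t,d)]))
E
```

```text
[612.47 160.93 320.6 ] [-0.33  0.28  0.03  1.88 -0.01  0.55 -1.57] [ 3.14 -0.44  0.29] H1 [597.04 156.29 355.01] [333.68 190.22] [286.72 150.6 ] H2 [608.   159.58 357.56] [333.03 192.46] [285.42 145.86]
[334 190] [287 151]
```

View pics/g6.png

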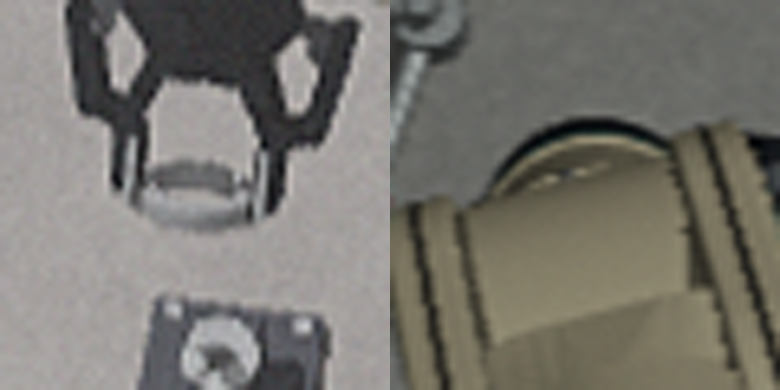

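Seen edge-on, the ring is centred at about (333.7,189.6). That matches the offset along the tool axis (predicted (333.7,190.2)) and not a world-z offset (192.5). Next I'll check the tip projection and compute the moves.

```bash
python3 - <<'E'
from h import *
from scipy.spatial.transform import Rotation as Ro
np.set_printoptions(precision=2,suppress=True)
tip=np.array([600.5,156.5,232]);a=np.array([.585,.1925,.788])
for k in(0,-95,-189):print(k,proj("scene",tip+k*a),proj("top",tip+k*a))
st=ctrl.read_state();e=st["eef_pos"];R=Ro.from_euler("xyz",st["tool_rot"]).as_matrix()
th=np.radians(32);t=-np.array([np.sin(th)*np.cos(.29),np.sin(th)*np.sin(.29),np.cos(th)])
for k in(45,15,-25):
    T=tip+k*a+38*t; print(k,T,"cm from now",R.T@(T-e)/10)
# rod axis columns in top image, per row: brightness centroid vs stand
g=cv2.cvtColor(cv2.imread("pics/top0.png"),cv2.COLOR_BGR2GRAY).astype(int)
for v in (163,165,170,175,180,185,190):print(v,g[v,284:308].tolist())
E
```

```text
0 [332.93 214.45] [291.27 163.65]
-95 [335.23 213.95] [299.19 189.61]
-189 [337.21 213.52] [306.16 212.47]
45 [607.53 159.4  235.23] cm from now [-4.09  0.    7.51]
15 [589.98 153.63 211.59] cm from now [-6.76  0.05  8.87]
-25 [566.58 145.93 180.07] cm from now [-10.33   0.12  10.68]
163 [101, 107, 108, 104, 97, 87, 88, 92, 96, 98, 96, 107, 109, 108, 108, 109, 107, 105, 106, 106, 106, 104, 106, 105]
165 [106, 109, 109, 106, 95, 63, 55, 76, 89, 95, 89, 94, 104, 106, 105, 103, 104, 104, 105, 106, 106, 105, 106, 107]
170 [103, 105, 106, 107, 109, 111, 97, 67, 63, 81, 92, 95, 97, 106, 107, 107, 108, 107, 105, 106, 108, 107, 107, 106]
175 [105, 104, 106, 108, 108, 109, 109, 100, 73, 56, 75, 89, 92, 90, 92, 106, 109, 105, 105, 104, 108, 107, 106, 105]
180 [107, 103, 104, 108, 111, 110, 108, 106, 109, 95, 65, 66, 81, 92, 95, 100, 107, 106, 106, 105, 106, 105, 104, 107]
185 [107, 106, 104, 107, 106, 105, 104, 105, 108, 107, 104, 85, 57, 77, 91, 97, 93, 95, 108, 109, 106, 106, 104, 104]
190 [106, 107, 110, 108, 108, 108, 104, 103, 102, 102, 106, 109, 93, 66, 68, 85, 94, 96, 98, 107, 105, 102, 99, 103]
```

```bash
python3 - <<'E'
import cv2
g=cv2.cvtColor(cv2.imread("pics/scene0.png"),cv2.COLOR_BGR2GRAY)
print("    ",list(range(328,350)))
for v in range(205,226):print(v,g[v,328:350].tolist())
E
```

```text
[328, 329, 330, 331, 332, 333, 334, 335, 336, 337, 338, 339, 340, 341, 342, 343, 344, 345, 346, 347, 348, 349]
205 [138, 131, 150, 141, 144, 165, 165, 167, 167, 164, 164, 167, 159, 156, 155, 159, 160, 154, 161, 160, 160, 164]
206 [89, 124, 152, 124, 100, 123, 124, 131, 121, 137, 156, 145, 142, 166, 169, 166, 163, 159, 163, 166, 163, 160]
207 [81, 138, 181, 175, 83, 92, 87, 94, 86, 94, 105, 99, 101, 122, 128, 134, 126, 132, 149, 147, 138, 162]
208 [81, 113, 140, 155, 85, 87, 88, 83, 100, 115, 113, 92, 80, 84, 91, 95, 96, 98, 108, 106, 97, 120]
209 [92, 93, 95, 104, 87, 82, 142, 146, 161, 160, 160, 160, 172, 94, 81, 92, 73, 91, 85, 88, 83, 138]
210 [90, 85, 89, 92, 87, 105, 171, 169, 168, 168, 171, 168, 182, 154, 113, 88, 63, 94, 97, 88, 86, 147]
211 [94, 89, 95, 89, 70, 160, 174, 167, 170, 167, 170, 172, 168, 179, 167, 71, 66, 93, 89, 91, 90, 109]
212 [91, 91, 95, 88, 101, 177, 171, 174, 157, 158, 166, 176, 168, 173, 180, 93, 58, 91, 91, 91, 86, 83]
213 [94, 91, 98, 82, 136, 172, 134, 127, 115, 114, 115, 142, 178, 170, 177, 159, 59, 92, 96, 93, 93, 89]
214 [93, 94, 91, 83, 185, 172, 1
[... 437 characters left out ...]
26, 132, 95, 44, 61, 60, 57, 63, 61, 62]
219 [99, 95, 92, 90, 90, 74, 89, 146, 178, 183, 167, 131, 102, 91, 59, 51, 61, 58, 58, 62, 60, 59]
220 [95, 96, 93, 91, 90, 70, 46, 86, 116, 115, 116, 86, 67, 53, 59, 57, 66, 62, 62, 61, 60, 60]
221 [94, 95, 90, 94, 94, 72, 59, 55, 57, 55, 53, 55, 52, 55, 57, 58, 57, 59, 63, 71, 59, 55]
222 [96, 96, 91, 90, 90, 79, 53, 56, 54, 59, 57, 61, 58, 57, 61, 61, 61, 62, 58, 57, 57, 58]
223 [89, 92, 92, 89, 96, 89, 85, 81, 52, 52, 59, 58, 62, 61, 57, 64, 57, 62, 61, 58, 61, 60]
224 [95, 93, 92, 89, 91, 96, 96, 90, 78, 82, 86, 88, 57, 57, 60, 63, 65, 61, 56, 65, 63, 56]
225 [89, 92, 90, 94, 95, 90, 90, 91, 93, 94, 95, 92, 84, 54, 57, 60, 60, 66, 61, 61, 57, 59]
```

```bash
python3 - <<'E'
from h import *
np.set_printoptions(precision=2,suppress=True)
F=tri((337.8,214.5),(306.4,212.6)); T=tri((336.6,218.1),(291.6,164.3)); print(F,T)
d=T[0]-F[0]; print(np.linalg.norm(d),np.degrees(np.arccos(d[2]/np.linalg.norm(d))),np.arctan2(d[1],d[0]))
f=F[0]
for lean in(36,38,40,42):
  for yaw in(.28,.32,.36):
    l=np.radians(lean);a=np.array([np.sin(l)*np.cos(yaw),np.sin(l)*np.sin(yaw),np.cos(l)])
    print(lean,yaw,proj("scene",f+189*a),proj("top",f+189*a))
print(f,proj("scene",f),proj("top",f))
E
```

```text
(array([489.83, 121.06,  77.27]), np.float64(2.985615655495638)) (array([600.54, 163.23, 216.11]), np.float64(13.354478316176465))
182.51012592286065 40.47384905234411 0.36390675590681465
36 0.28 [332.2  213.43] [293.02 165.25]
36 0.32 [333.49 213.62] [291.44 165.69]
36 0.36 [334.79 213.76] [289.89 166.18]
38 0.28 [331.9  215.35] [292.68 163.86]
38 0.32 [333.25 215.55] [291.04 164.31]
38 0.36 [334.61 215.7 ] [289.41 164.83]
40 0.28 [331.6  217.27] [292.36 162.54]
40 0.32 [333.01 217.48] [290.65 163.02]
40 0.36 [334.43 217.64] [288.97 163.55]
42 0.28 [331.31 219.19] [292.06 161.31]
42 0.32 [332.78 219.4 ] [290.29 161.8 ]
42 0.36 [334.26 219.57] [288.55 162.36]
[489.83 121.06  77.27] [337.42 214.48] [305.95 212.79]
```

>>> move_arm(
  increments=[
    [0, 0, 0, 0, -6, 0],
    [0, 0, 0, 0, -13, 0],
    [0, 0, 0, 0, -20, 0],
    [0, 0, 0, 0, -27, 0],
    [-0.5, 0, 1, 0, -34, 0],
    [-1, 0, 2, 0, -41, 0],
    [-2, 0, 3.5, 0, -47, 0],
    [-3, -0.1, 5, 0, -52, 0],
    [-3.6, -0.2, 6.5, 0, -56, 0],
    [-4.1, -0.2, 7.5, 0, -57, 0],
    [-4.1, -0.2, 7.5, 0, -57, 0],
    [-4.1, -0.2, 7.5, 0, -57, 0],
  ],
)

```text
clock: 15.85
eef_pos: [605.7, 160.9, 235.0]
tool_rot: [3.141, 0.557, 0.292]
force: [-1.3, 0.6, -0.3]
width: 55.1
```

```bash
cat > k.py <<'E'
from h import *
from scipy.spatial.transform import Rotation as Ro
np.set_printoptions(precision=2,suppress=True)
tip=np.array([600.5,158.5,231]);l=np.radians(38.3);y=.323
a=np.array([np.sin(l)*np.cos(y),np.sin(l)*np.sin(y),np.cos(l)])
st=ctrl.read_state();e=st["eef_pos"];R=Ro.from_euler("xyz",st["tool_rot"]).as_matrix()
E
python3 - <<'E'
from k import *
t=R[:,2]; print(e,st["qpos"],st["force"],st["width"])
print("ring rel tip in plane",e-38*t-tip, (e-38*t-tip)@a)
for k in(15,-5,-30): print(k,R.T@(tip+k*a+38*t-e)/10)
E
```

```text
[605.68 160.86 235.  ] [-0.32  0.96  0.05  0.88 -0.03  1.86 -1.56] [-1.35  0.65 -0.32] 55.121384801021904
ring rel tip in plane [24.4   8.14 36.26] 44.40313525293385
15 [-0.1   0.05  2.95]
-5 [-0.32  0.09  4.93]
-30 [-0.6   0.13  7.42]
```

>>> move_arm(
  increments=[
    [0, 0, 1, 0, 0, 0],
    [-0.1, 0, 2, 0, 0, 0],
    [-0.1, 0, 3, 0, 0, 0],
    [-0.2, 0.1, 4, 0, 0, 0],
    [-0.3, 0.1, 5, 0, 0, 0],
    [-0.3, 0.1, 5, 0, 0, 0],
  ],
)

```text
clock: 16.45
eef_pos: [577.5, 151.4, 195.5]
tool_rot: [-3.142, 0.556, 0.292]
force: [-0.2, 0.4, 0.3]
width: 55.1
```

>>> move_arm(
  increments=[
    [-0.1, 0, 0.7, 0, 0, 0],
    [-0.1, 0, 1.4, 0, 0, 0],
    [-0.2, 0, 2, 0, 0, 0],
    [-0.3, 0, 2.6, 0, 0, 0],
    [-0.3, 0, 2.6, 0, 0, 0],
  ],
)

```text
clock: 16.95
eef_pos: [561.2, 146.6, 172.3]
tool_rot: [3.142, 0.56, 0.292]
force: [0.7, -0.7, -0.0]
width: 54.8
```

No contact so far. I'll nudge gently sideways to feel whether the bar is inside the ring.

>>> move_arm(
  increments=[
    [0, 0.5, 0, 0, 0, 0],
    [0, 1, 0, 0, 0, 0],
    [0, 1.5, 0, 0, 0, 0],
    [0, 1.8, 0, 0, 0, 0],
    [0, 1.8, 0, 0, 0, 0],
  ],
)

```text
clock: 17.45
eef_pos: [567.7, 128.9, 172.9]
tool_rot: [3.141, 0.558, 0.29]
force: [0.7, 0.1, -0.9]
width: 55.0
```

>>> move_arm(
  increments=[
    [0, -1, 0, 0, 0, 0],
    [0, -1.8, 0, 0, 0, 0],
    [0, -2.4, 0, 0, 0, 0],
    [0, -3, 0, 0, 0, 0],
    [0, -3.4, 0, 0, 0, 0],
    [0, -3.4, 0, 0, 0, 0],
  ],
)

```text
clock: 18.05
eef_pos: [557.3, 163.1, 172.9]
tool_rot: [-3.141, 0.558, 0.293]
force: [0.2, 0.0, -1.3]
width: 54.9
```

>>> move_arm(
  increments=[
    [0, -0.3, 0, 0, 0, 0],
    [0, -0.6, 0, 0, 0, 0],
    [0, -0.9, 0, 0, 0, 0],
    [0, -0.9, 0, 0, 0, 0],
  ],
)

```text
clock: 18.45
eef_pos: [555.2, 169.6, 172.9]
tool_rot: [3.139, 0.559, 0.29]
force: [0.2, -3.6, -0.4]
width: 54.6
```

>>> move_arm(
  increments=[
    [0, 1.2, 0, 0, 0, 0],
    [0, 2.4, 0, 0, 0, 0],
    [0, 3.6, 0, 0, 0, 0],
    [0, 4.3, 0, 0, 0, 0],
    [0, 4.6, 0, 0, 0, 0],
    [0, 4.9, 0, 0, 0, 0],
    [0, 4.9, 0, 0, 0, 0],
  ],
)

```text
clock: 19.15
eef_pos: [569.0, 124.3, 172.9]
tool_rot: [-3.141, 0.558, 0.292]
force: [0.3, 1.3, -0.0]
width: 55.3
```

>>> move_arm(
  increments=[
    [0, 0.2, 0, 0, 0, 0],
    [0, 0.4, 0, 0, 0, 0],
    [0, 0.5, 0, 0, 0, 0],
    [0, 0.5, 0, 0, 0, 0],
  ],
)

```text
clock: 19.55
eef_pos: [569.7, 121.6, 172.9]
tool_rot: [-3.137, 0.559, 0.295]
force: [-1.4, 5.8, 0.1]
width: 54.9
```

Contact at +29 mm and −24 mm from the start position: the bar is inside the ring. I'll centre it, go 1 cm deeper and release.

>>> move_arm(
  increments=[
    [0, -0.9, 0, 0, 0, 0],
    [0, -1.8, 0, 0, 0, 0],
    [0, -2.6, 0, 0, 0, 0],
    [-0.1, -2.6, 0.5, 0, 0, 0],
    [-0.1, -2.6, 1, 0, 0, 0],
    [-0.1, -2.6, 1, 0, 0, 0],
  ],
)

```text
clock: 20.15
eef_pos: [556.4, 141.3, 164.3]
tool_rot: [3.141, 0.56, 0.291]
force: [-0.4, -1.0, -0.5]
width: 55.0
```

>>> move_arm(
  grip=1,
  increments=[
    [0, 0, 0, 0, 0, 0],
    [0, 0, 0, 0, 0, 0],
    [0, 0, 0, 0, 0, 0],
    [0, 0, 0, 0, 0, 0],
    [0, 0, 0, 0, 0, 0],
    [0, 0, 0, 0, 0, 0],
    [0, 0, 0, 0, 0, 0],
  ],
)

```text
clock: 20.85
eef_pos: [557.1, 142.3, 164.9]
tool_rot: [-3.142, 0.559, 0.292]
force: [0.3, 0.9, 0.5]
width: 85.6
```

>>> move_arm(
  increments=[
    [0, 0, -1.5, 0, 0, 0],
    [0.1, 0, -3.5, 0, 0, 0],
    [0.3, 0, -6, 0, 0, 0],
    [0.5, 0, -8.5, 0, 0, 0],
    [0.8, 0, -11, 0, 0, 0],
    [1, 0, -13, 0, 0, 0],
    [1, 0, -15, 0, 0, 0],
    [1, 0, -15, 0, 0, 0],
  ],
)

```text
clock: 21.65
eef_pos: [627.8, 163.8, 278.1]
tool_rot: [3.14, 0.537, 0.291]
force: [-0.2, 0.2, 0.3]
width: 85.5
```

```bash
python3 - <<'E'
from k import *
tip[1]=156.5
P=tip-90*a; th=np.radians(15)
t=np.array([np.sin(th)*np.cos(.291),np.sin(th)*np.sin(.291),-np.cos(th)])
print(e,st["tool_rot"],"P",P)
G=P+46*t
for d in(180,130,0):print(d,G-d*t,R.T@(G-d*t-e)/10)
print("up 3cm", R.T@np.array([0,0,3]))
E
```

```text
[627.83 163.79 278.11] [3.14 0.54 0.29] P [547.6  138.79 160.37]
180 [514.38 128.84 289.8 ] [-10.8    0.08   5.07]
130 [526.78 132.56 241.51] [-7.21  0.08  8.56]
0 [559.01 142.21 115.94] [ 2.11  0.06 17.62]
up 3cm [-1.54  0.   -2.58]
```

>>> move_arm(
  increments=[
    [-1, 0, -1.5, 0, 4, 0],
    [-3, 0, -1.5, 0, 11, 0],
    [-4.5, 0, -0.5, 0, 18, 0],
    [-6, 0, 0.5, 0, 25, 0],
    [-7.5, 0, 2, 0, 32, 0],
    [-9, 0, 3.5, 0, 38, 0],
    [-10, 0, 4.5, 0, 43, 0],
    [-10.8, 0, 5.1, 0, 47, 0],
    [-10.8, 0, 5.1, 0, 47, 0],
    [-10.8, 0, 5.1, 0, 47, 0],
  ],
)

```text
clock: 22.65
eef_pos: [512.9, 129.5, 288.3]
tool_rot: [3.141, -0.281, 0.293]
force: [0.8, 0.1, 0.2]
width: 85.3
```

```bash
python3 - <<'E'
from k import *
tip[1]=156.5
P=tip-90*a; G=P+46*R[:,2]
print(e,st["tool_rot"],st["qpos"])
for d in(100,0):print(d,R.T@(G-d*R[:,2]-e)/10)
s=eyes.get_image("scene")[:,:,::-1];t=eyes.get_image("top")[:,:,::-1]
A=cv2.resize(s[165:245,300:380],None,fx=4.9,fy=4.9,interpolation=cv2.INTER_CUBIC)
B=cv2.resize(t[145:225,260:340],None,fx=4.9,fy=4.9,interpolation=cv2.INTER_CUBIC)
cv2.imwrite("pics/g7.png",np.hstack([A,B]))
E
```

```text
[512.91 129.46 288.3 ] [ 3.14 -0.28  0.29] [-0.39  0.22  0.11  2.01 -0.04  0.64 -1.54]
100 [-0.09  0.1   7.89]
0 [-0.09  0.1  17.89]
```

View pics/g7.png

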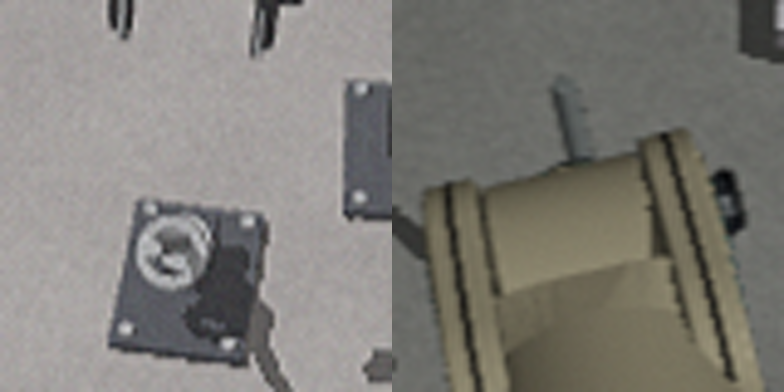

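The scene view shows the larger ring outline seated around the flange at about px (335,216), with the bar through it. The top view shows the tip at about (294,161). Now I'll descend along the tool axis to straddle the bar.

>>> move_arm(
  increments=[
    [0, 0.2, 2.5, 0, 0, 0],
    [0.1, 0.4, 5, 0, 0, 0],
    [0.1, 0.4, 7.5, 0, 0, 0],
    [0.1, 0.4, 10, 0, 0, 0],
    [0.1, 0.4, 12, 0, 0, 0],
    [0.1, 0.4, 12, 0, 0, 0],
  ],
)

```text
clock: 23.35
eef_pos: [547.8, 135.6, 170.0]
tool_rot: [3.141, -0.276, 0.293]
force: [-1.0, -0.9, -0.4]
width: 85.7
```

>>> move_arm(
  increments=[
    [0, 0, 1.5, 0, 0, 0],
    [0, 0, 3, 0, 0, 0],
    [0, 0, 4.5, 0, 0, 0],
    [0, 0, 5.8, 0, 0, 0],
    [0, 0, 5.8, 0, 0, 0],
    [0, 0, 5.8, 0, 0, 0],
  ],
)

```text
clock: 23.95
eef_pos: [564.3, 140.6, 117.6]
tool_rot: [3.141, -0.282, 0.292]
force: [-0.1, -0.8, 0.7]
width: 85.5
```

```bash
python3 - <<'E'
from k import *
G=e-46*R[:,2]; print(e,st["tool_rot"],st["qpos"],st["force"],"grasp pt",G)
E
```

```text
[564.27 140.61 117.58] [ 3.14 -0.28  0.29] [-0.41  0.55  0.16  2.09 -0.39  0.24 -1.2 ] [-0.13 -0.79  0.73] grasp pt [552.02 136.97 161.77]
```

>>> move_arm(
  grip=-1,
  increments=[
    [0, 0, 0, 0, 0, 0],
    [0, 0, 0, 0, 0, 0],
    [0, 0, 0, 0, 0, 0],
    [0, 0, 0, 0, 0, 0],
    [0, 0, 0, 0, 0, 0],
    [0, 0, 0, 0, 0, 0],
    [0, 0, 0, 0, 0, 0],
  ],
)

```text
clock: 24.65
eef_pos: [563.6, 140.6, 117.6]
tool_rot: [3.141, -0.282, 0.292]
force: [0.7, 0.5, 2.0]
width: 12.6
```

```bash
python3 - <<'E'
from k import *
print(e,st["force"],st["width"],"axis in tool",R.T@a)
E
```

```text
[563.62 140.57 117.61] [0.65 0.48 2.  ] 12.605009887779852 axis in tool [ 0.81 -0.02 -0.58]
```

>>> move_arm(
  increments=[
    [0.4, 0, -0.3, 0, 0, 0],
    [0.8, 0, -0.6, 0, 0, 0],
    [1.6, 0, -1.2, 0, 0, 0],
    [2.4, 0, -1.7, 0, 0, 0],
    [3.2, -0.1, -2.3, 0, 0, 0],
    [4, -0.1, -2.9, 0, 0, 0],
    [4.9, -0.1, -3.5, 0, 0, 0],
    [5.7, -0.1, -4, 0, 0, 0],
    [6.5, -0.2, -4.6, 0, 0, 0],
    [7.3, -0.2, -5.2, 0, 0, 0],
    [8.1, -0.2, -5.8, 0, 0, 0],
    [8.1, -0.2, -5.8, 0, 0, 0],
  ],
)

```text
clock: 25.85
eef_pos: [624.1, 160.4, 197.3]
tool_rot: [3.14, -0.285, 0.293]
force: [0.3, 0.3, -3.0]
width: 13.4
```

>>> move_arm(
  increments=[
    [0.5, 0, -1.7, 0, 0, 0],
    [1, 0, -3.4, 0, 0, 0],
    [1.5, 0, -5.2, 0, 0, 0],
    [2, 0, -7, 0, 0, 0],
    [2.4, 0, -8.4, 0, 0, 0],
    [2.8, 0, -9.6, 0, 0, 0],
    [1.5, 0, -10, 0, -3, 0],
    [0, 0, -10.4, 0, -8, 0],
    [-1.5, 0, -10.8, 0, -13, 0],
    [-3, 0, -11.3, 0, -18, 0],
    [-4.2, 0, -11.8, 0, -23, 0],
    [-4.9, 0, -11.8, 0, -28, 0],
    [-4.9, 0, -11.8, 0, -33, 0],
    [-4.9, 0, -11.8, 0, -38, 0],
    [-4.9, 0, -11.8, 0, -43, 0],
    [-4.9, 0, -11.8, 0, -46, 0],
    [-4.9, 0, -11.8, 0, -48, 0],
    [-4.9, 0, -11.8, 0, -48, 0],
    [-4.9, 0, -11.8, 0, -48, 0],
  ],
)

```text
clock: 27.75
eef_pos: [545.8, 136.9, 294.8]
tool_rot: [3.141, 0.556, 0.292]
force: [0.4, -0.0, -2.8]
width: 13.0
```

```bash
python3 - <<'E'
from k import *
print(e,st["tool_rot"],st["force"],st["width"],st["qpos"])
G=e-46*R[:,2]
s=eyes.get_image("scene")[:,:,::-1];t=eyes.get_image("top")[:,:,::-1]
c=proj("scene",G).astype(int);d=proj("top",G).astype(int);print(c,d,G)
f=lambda im,c:cv2.resize(im[max(0,c[1]-60):c[1]+60,c[0]-50:c[0]+50],(390,468),interpolation=cv2.INTER_CUBIC)
cv2.imwrite("pics/g8.png",np.hstack([f(s,c),f(t,d)]))
E
```

```text
[545.8  136.88 294.76] [3.14 0.56 0.29] [ 0.44 -0.03 -2.81] 12.956679304224842 [-0.46  0.81  0.37  1.09 -0.18  1.83 -1.39]
[334 187] [292 164] [569.03 143.9  333.84]
```

View pics/g8.png

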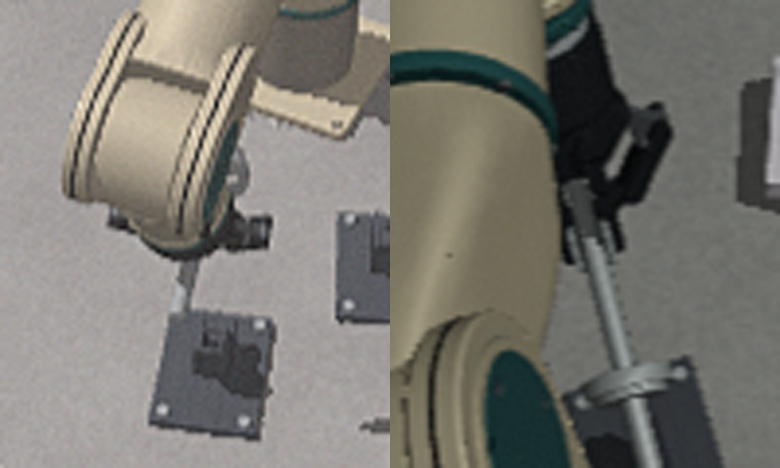

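```bash
python3 - <<'E'
from k import *
G=e-46*R[:,2]
for p in(-6,0,4,10,16):
    r=np.radians(p);u=np.array([np.cos(r)*np.cos(y),np.cos(r)*np.sin(y),np.sin(r)])
    print(p,"tip",proj("scene",G+90*u),proj("top",G+90*u),"ring",proj("scene",G-95*u),proj("top",G-95*u),"z",(G-165*u)[2],(G+90*u)[2])
print("tri tip",tri((330.9,205),(290.2,151.4)),"ring",tri((345,170.6),(303,202)))
E
```

```text
-6 tip [329.9  210.61] [282.44 132.52] ring [338.28 163.93] [303.1  200.07] z 352.1114818583875 325.4567237251358
0 tip [329.88 208.89] [281.95 130.96] ring [338.24 165.88] [303.4  201.04] z 334.86428541922464 334.86428541922464
4 tip [329.9  207.59] [281.69 130.11] ring [338.2  167.29] [303.54 201.46] z 323.35446725144396 341.1423680561959
10 tip [329.96 205.42] [281.38 129.11] ring [338.09 169.55] [303.62 201.73] z 306.21233610418113 350.4926214092484
16 tip [330.07 203.02] [281.18 128.49] ring [337.95 171.97] [303.59 201.59] z 289.3841217094198 359.6716474427546
tri tip (array([613.57, 154.48, 297.65]), np.float64(1.3553844362997296)) ring (array([475.55, 125.97, 315.6 ]), np.float64(22.037345533420943))
```

```bash
python3 - <<'E'
from k import *
s=cv2.cvtColor(eyes.get_image("scene"),cv2.COLOR_RGB2GRAY)
print("tip",list(range(325,340)))
for v in range(190,214):print(v,s[v,325:340].tolist())
print("ring",list(range(336,352)))
for v in range(158,184):print(v,s[v,336:352].tolist())
E
```

```text
tip [325, 326, 327, 328, 329, 330, 331, 332, 333, 334, 335, 336, 337, 338, 339]
190 [66, 77, 77, 81, 78, 81, 70, 71, 59, 51, 51, 49, 45, 39, 88]
191 [40, 46, 49, 50, 55, 50, 52, 48, 47, 42, 43, 39, 36, 80, 156]
192 [111, 46, 31, 37, 40, 41, 47, 40, 48, 47, 42, 80, 153, 150, 169]
193 [158, 147, 151, 117, 82, 71, 64, 62, 61, 86, 131, 160, 172, 169, 161]
194 [167, 177, 173, 160, 158, 97, 93, 96, 96, 95, 154, 179, 168, 166, 159]
195 [168, 171, 166, 167, 174, 103, 99, 107, 106, 84, 167, 161, 161, 164, 158]
196 [164, 159, 163, 163, 151, 90, 99, 101, 99, 91, 177, 165, 163, 164, 163]
197 [163, 165, 160, 165, 146, 87, 99, 103, 97, 137, 175, 165, 160, 166, 161]
198 [165, 162, 167, 179, 108, 161, 93, 104, 88, 149, 167, 162, 163, 156, 161]
199 [163, 160, 166, 171, 151, 187, 92, 96, 96, 165, 163, 157, 154, 156, 160]
200 [165, 158, 160, 158, 173, 177, 134, 86, 99, 169, 160, 157, 153, 159, 161]
201 [164, 164, 160, 159, 178, 173, 152, 84, 130, 169, 164, 160, 159, 159, 162]
202 [162, 168, 163, 155, 176, 168, 141, 80, 139, 165, 162, 161, 163, 163, 158]
203 [169, 166, 165, 164, 176, 160, 127, 92, 159, 
[... 2180 characters left out ...]
67, 163]
175 [122, 58, 61, 56, 64, 95, 101, 100, 97, 98, 100, 161, 167, 159, 161, 165]
176 [107, 58, 56, 62, 80, 100, 105, 79, 98, 88, 152, 167, 161, 158, 155, 160]
177 [83, 56, 57, 59, 92, 103, 103, 47, 120, 148, 168, 162, 162, 156, 157, 163]
178 [73, 61, 56, 76, 95, 103, 95, 31, 170, 171, 167, 163, 161, 164, 166, 161]
179 [62, 67, 55, 95, 94, 113, 72, 32, 155, 172, 167, 164, 162, 163, 157, 159]
180 [57, 57, 68, 103, 101, 117, 61, 37, 98, 149, 175, 165, 164, 167, 165, 167]
181 [59, 51, 80, 96, 106, 104, 53, 43, 45, 86, 183, 142, 157, 154, 131, 136]
182 [52, 62, 82, 100, 116, 80, 50, 42, 49, 43, 125, 101, 109, 89, 76, 82]
183 [88, 57, 68, 116, 102, 56, 48, 45, 57, 67, 75, 88, 70, 58, 49, 58]
```

The tip at row ~205 and the ring at row ~170 suggest the free end is about 4–10° high. I'll turn 5° further, which stays well inside ±12° either way.

>>> move_arm(
  increments=[
    [0, 0, 0, 0, -1.5, 0],
    [0, 0, 0, 0, -3, 0],
    [0, 0, 0, 0, -4.5, 0],
    [0, 0, 0, 0, -5, 0],
    [0, 0, 0, 0, -5, 0],
    [0, 0, 0, 0, -5, 0],
    [0, 0, 0, 0, -5, 0],
    [0, 0, 0, 0, -5, 0],
  ],
)

```text
clock: 28.7
eef_pos: [545.5, 137.0, 295.7]
tool_rot: [3.141, 0.643, 0.292]
force: [0.4, 0.4, -3.6]
width: 13.4
```

```bash
python3 - <<'E'
from k import *
print(e,st["tool_rot"],st["force"],st["width"],st["qpos"],np.abs(st["qd"]).max())
g=cv2.cvtColor(eyes.get_image("scene"),cv2.COLOR_RGB2GRAY)
for v in range(196,212):print(v,g[v,325:336].tolist())
print("ring right edge")
for v in range(158,182):print(v,g[v,338:352].tolist())
G=e-46*R[:,2]
for p in(-6,-3,0,3,6,10):
    r=np.radians(p);u=np.array([np.cos(r)*np.cos(y),np.cos(r)*np.sin(y),np.sin(r)])
    print(p,proj("scene",G+90*u),proj("scene",G-93*u-[0,0,11]),(G-165*u)[2],(G+90*u)[2])
E
```

```text
[545.54 136.95 295.74] [3.14 0.64 0.29] [ 0.42  0.35 -3.6 ] 13.385761031339728 [-0.44  0.88  0.36  1.01 -0.18  1.94 -1.4 ] 0.0030809990077946023
196 [115, 112, 117, 37, 122, 115, 116, 82, 108, 53, 42]
197 [107, 109, 101, 41, 116, 116, 113, 92, 96, 68, 48]
198 [97, 98, 78, 58, 116, 108, 105, 92, 88, 112, 156]
199 [110, 88, 73, 54, 103, 106, 102, 89, 89, 138, 172]
200 [156, 153, 127, 73, 93, 97, 99, 89, 88, 161, 161]
201 [166, 171, 162, 152, 87, 95, 91, 98, 96, 172, 161]
202 [167, 165, 171, 164, 163, 94, 101, 97, 117, 173, 165]
203 [165, 166, 165, 157, 190, 91, 105, 90, 139, 169, 163]
204 [163, 165, 163, 162, 183, 146, 97, 84, 167, 169, 163]
205 [163, 158, 163, 167, 181, 164, 113, 100, 175, 167, 167]
206 [158, 160, 152, 175, 180, 155, 119, 87, 129, 128, 133]
207 [166, 163, 156, 180, 176, 150, 109, 83, 92, 95, 94]
208 [160, 164, 160, 185, 171, 145, 90, 88, 95, 97, 93]
209 [166, 161, 148, 161, 159, 136, 92, 87, 96, 93, 95]
210 [162, 172, 107, 116, 122, 110, 87, 93, 90, 90, 99]
211 [166, 144, 84, 105, 97, 99, 89, 91, 96, 96, 99]
ring right edge
158 [205, 188, 165, 42, 185, 194, 175, 81, 8
[... 1385 characters left out ...]
, 52, 68, 170, 169, 163, 161, 164, 163, 162, 160, 165, 158]
179 [88, 57, 54, 59, 181, 166, 161, 162, 165, 168, 162, 161, 160, 161]
180 [65, 55, 51, 50, 132, 173, 162, 165, 162, 169, 158, 162, 157, 159]
181 [54, 55, 59, 76, 70, 179, 165, 158, 164, 164, 161, 161, 163, 168]
-6 [329.74 211.9 ] [337.99 167.85] 349.79742664678537 323.1426685135337
-3 [329.72 211.08] [337.98 168.77] 341.18566298770827 327.8399941457576
0 [329.72 210.19] [337.96 169.73] 332.5502302076225 332.5502302076225
3 [329.73 209.23] [337.92 170.74] 323.91479742753677 337.26046626948744
6 [329.75 208.2 ] [337.88 171.8 ] 315.30303376845967 341.95779190171135
10 [329.79 206.73] [337.81 173.27] 303.898280892579 348.17856619764626
```

```bash
python3 -c "
from cell import ctrl
s=ctrl.read_state();print(s['clock'],s['force'],s['width']);print(ctrl.finish_job())"
```

```text
28.75 [-1.13466931  0.81773824 -2.96550222] 13.273685989670179
the job is handed in; nothing more can be done
None
```

The ring is on the rod, and I handed the job in at 28.75 s with the rod drawn out of the stand and held about level. No verdict is reported, so this rests on my own checks.

**How it went**
- **First grasp missed:** the jaws shut above the ring. The real fingertips sit about 27 mm behind the reported TCP. I confirmed that offset from images with the tool vertical and tilted, and allowed for it from then on.
- **Ring on the rod:** before letting go I felt the bar on both sides of the ring. After letting go, the scene image showed the ring around the flange with the bar through it.
- **Rod drawn out:** I gripped the bar about 165 mm from its lower end and pulled it 10 cm along its axis. Then I raised it and turned it.

**Last checks**
- **Grip and load:** the opening was steady at about 13 mm, and the load was about 3 N, which fits the rod plus ring. The arm was still.
- **Ring:** the top view after levelling showed a disc of the ring's size against the flange, not just the flange.
- **Height:** both ends are about 0.31–0.34 m above the table.
- **Level:** the free end is about 2–6° high, against the 12° limit. Before the last 5° correction my estimates disagreed: about 4° from the joint angles and about 10° from the image.
- **Rod tip:** the two cameras disagreed by about 13 mm on where the tip was before the ring went on. Feeling both sides of the bar favoured the top view.
- **Ratchet and pry bar:** the arm was not sent near either, but I did not measure their positions at the end.

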